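# Slide the punch crate home and turn it in

## Task

Slide the heavy crate of steel punches home into its wooden bench holder, pushing it with the fingertips low down near its foot so that it slides without rocking, until its back lies flat against the rear fence. Then swing both turn-buttons fully across its front to keep it there, and draw the hand clear. Do not grip or lift the crate, and leave the glass jar, the brass weight and the copper ring blank standing where they are.

Things in the scene. Friction and masses are not known exactly. Their poses are not given: they have to be found in the camera images.
- punch_crate: Top-heavy dark wooden crate with 14 steel doming punches stuck fast in its top: 59 mm thick (its x), 165 mm long (y), 86 mm high, 130 mm with the punches, standing loose before the holder's mouth, long side across it. Origin: centre of its foot, on the bench. About 1.2 kg, friction about 0.6: 4 to 11 N slides it if its robot-side face is pushed below 40 mm above the bench; pushed near its top it tips.
- holder: Fixed U-shaped wooden holder, open to its own -x. Origin on the bench, where the centre of the crate's foot lies when home; x points into it, y left. Fence 40 mm high, face at x = 29.5 mm. Waxed cheeks 24 mm high, from the fence to x = -70 mm, outsides at y = +-142 mm; inner faces 173 mm apart (4 mm play at each end of the crate), flared from x = -30 mm to 211 mm apart at x = -70 mm.
- button_left (a joint): Pale wooden turn-button on the left (+y) cheek, rad: 0 = shut on its stop, along the crate's front, 3 mm off a crate that is home; 1.57 = pointing out of the holder (its -x), clear of the crate; to 2.3 = farther outwards. Swings level on an upright screw, stays where left, moves at about 1 N. Bar 24 mm wide, round end 85 mm from the screw, from 26 to 44 mm above the bench.
- button_right (a joint): Angle of the same turn-button on the right (-y) cheek, mirror image: 0 = shut, pointing inwards across the front of the crate; 1.57 = straight out of the holder; up to 2.3 = turned farther outwards.
- pivot_left (a point): Screw axis of the left turn-button, at x = -44.5 mm, y = +119.5 mm of the holder; the point lies half-way up the bar, 35 mm above the bench.
- pivot_right (a point): Screw axis of the right turn-button, at x = -44.5 mm, y = -119.5 mm of the holder, 35 mm above the bench.
- button_left_tip (a point): On the left turn-button's centre line, 73 mm from its screw (12 mm short of its round end), half-way up the bar.
- button_right_tip (a point): The same point of the right turn-button.
- jar: Lidded glass jar, 63 mm across, 99 mm high, standing to the left of the crate's way; origin at the centre of its underside. Not to be disturbed.
- weight: Turned brass weight, 35 mm across, 44 mm high, standing to the left of the crate's way; origin at the centre of its underside. Not to be disturbed.
- copper_blank: Slim upright copper ring blank (a short tube), 12 mm across, 41 mm high, standing behind the holder's fence; origin at the centre of its underside. Not to be disturbed.
There are look-alikes about, which are no part of the job. Leave any red look-alike of the punch_crate alone.

How it is judged:
On the way, in this order (a step that is already met when the one before it is completed fails the run):
1. the crate is home against the rear fence, with both turn-buttons still turned out (x of punch_crate in the frame of holder between -0.005 and 0.006 m and angle between the y axis of punch_crate and the y axis of holder, either way round below 0.03 rad and angle between punch_crate's own z axis and vertical below 0.03 rad and value of joint each of button_left, button_right above 0.8 rad), for 0.2 s.
2. both turn-buttons lie across the front of the crate (value of joint each of button_left, button_right below 0.12 rad), for 0.2 s.
At the end, for the whole second after the job is handed in: The crate stands upright and at rest in the holder, its back within 5 mm of the rear fence and square to it within 0.03 rad; both turn-buttons are shut to within 0.12 rad of their stops (all of step 2 and x of punch_crate in the frame of holder between -0.005 and 0.006 m and angle between the y axis of punch_crate and the y axis of holder, either way round below 0.03 rad and angle between punch_crate's own z axis and vertical below 0.03 rad and linear speed of punch_crate below 0.01 m/s); the robot touches nothing.
It fails at once if the crate rocks or tips by more than 0.1 rad (angle between punch_crate's own z axis and vertical above 0.1 rad).
It fails at once if the crate is lifted off the bench (height (world z) of punch_crate above 0.008 m).
It fails at once if the glass jar is knocked or moved (distance of jar from where it was at the start of the episode above 0.015 m or angle between jar's own z axis and vertical above 0.3 rad).
It fails at once if the brass weight is knocked or moved (distance of weight from where it was at the start of the episode above 0.015 m or angle between weight's own z axis and vertical above 0.3 rad).
It fails at once if the copper ring blank is knocked or moved (distance of copper_blank from where it was at the start of the episode above 0.015 m or angle between copper_blank's own z axis and vertical above 0.3 rad).
It also fails if it takes over 72 s, if anything falls off the work surface, if the arm or the gripper's body presses on something with over 40 N, if the wrist force passes 120 N, or if a joint passes its speed limit or range.

## Robot

A 7-joint arm with a two-finger parallel gripper is mounted at the origin on a cart in front of the work surface, level with it; the furniture and walls round the work are solid. World frame = base frame: x ahead of the robot, y to its left, z up, the work surface at z = 0. Lengths are in m, angles in rad, forces in N, time in s.
With the tool pointing down it reaches from about 0.4 to 0.85 m from the base axis. Payload 6.9 kg.
Tool frame: the origin (TCP) lies on the centre line of the jaws, within the pads' length; the fingertips stand 11 mm ahead of it and the grasp point (between the pads) lies 8 mm behind it; z points along the fingers, y is the line along which they close (so a half turn about z gives the same grasp; the last joint's range is limited). The gripper opens to 85 mm and grips with 20 to 120 N. Pads are 22 mm wide; open, the fingers measure 114 mm over their backs; the gripper's body (76 mm by 85 mm) begins 54 mm behind the grasp point. The pads swing forward as they close: fully open they stand 13 mm farther back than shut.
Start: joints at [-1.226, 0.507, -0.238, 1.5, 0.126, 1.149, -0.155], TCP at [0.148, 0.607, 0.242] pointing down, gripper open.
Joint ranges: [-3.08, 3.08], [-0.24, 2.05], [-1.43, 1.35], [0, 2.5], [-1.52, 4.66], [0.17, 1.96], [-2.89, 2.89]. Speed limits (rad/s): [2.39, 2.39, 3.14, 3.14, 3.14, 3.14, 3.14].

## Interface

Orientations are given as a 3x3 rotation matrix whose columns are the frame's x, y, z axes.
In Python, from cell import status, viewer, arm gives the robot as it stands.
- The arm moves only by the shell command python3 -m pendant 'ROWS'. ROWS is JSON, a list of rows, each an object with "dr": the turn, a rotation vector about the tool's x, y, z in degrees, a list of three; "offset": the shift along the tool's x, y, z in mm, a list of three; "jaw": the gripper command: -1 is shut, 1 is fully open, values between are in proportion. A call has 1 to 20 rows; each row is the pose to reach, as a shift and turn from the pose commanded when the call began, along the tool's axes at that moment; what a row does not reach only later rows make up. A row lasts 1/12 s, in which the tool goes at most 41.7 mm and 7.16 degrees, less where a joint would pass 70% of its speed; a pose out of reach is approached as far as the arm can. A call with a gripper value outside its range is refused whole. The fingers move at their own pace and stop on an object; the grip force is fixed at half the most. Time passes only in rows, so rows that repeat a pose let the fingers close. It gives the time, the measured TCP pose, the force, the opening and the grip force at its end, in the units of the state.
- status.read_state(): the state, without advancing time (a new reading comes with each control period).
- viewer.grab_frame(name): name is "side" or "top"; returns a dict with "color" (400x640x3 uint8, red, green, blue), "fov_y" (degrees; the focal length in pixels is half the picture's height over the tangent of half this angle, whatever the lens; pixels are square), "cx", "cy" (the principal point, pixels), "R" (3x3) and "t" (3): a world point X has camera coordinates R X + t. Camera axes: x right, y down, z forward; pixel columns grow to the right and rows downward; lengths in m; the calibration is good to about 2 mm. A picture is of the moment at which its call begins. There is no depth.
- arm.close_job(): hands the job in; it is judged then, once.
The state is a dict: "time_s": time; "qpos": joint angles; "joint_velocities": joint speeds; "joint_efforts": joint torques, N m; "ee_pos": TCP position; "orientation": TCP orientation; "force": force on the tool from outside, world axes, zero at the start; "torque": the same for the moment, N m; "finger_gap": finger opening in m; "grip_force": force on a finger pad.
Only numpy, scipy, OpenCV 4.12 (cv2) and the standard library are available. Lean on these libraries where they do the work, as an engineer would, in place of code of your own. Each camera call takes 0.05 s, during which the arm holds its last target. There are 200 camera calls.

## Working session

There is one attempt and no reset: what is moved stays moved. The work goes in short steps, Python scripts to look and compute and a shell command to move; the robot and the scene stay as the last step left them, time stands still between calls to the robot, and variables do not carry over. Pictures are saved under pics/ and viewed, at most 10 in all, crops included, and the job is handed in when it is done.

```bash
mkdir -p pics
python3 - <<'E'
from cell import status, viewer
import cv2,numpy as np
s=status.read_state()
for k in ("time_s","ee_pos","orientation","force","finger_gap"): print(k,np.round(s[k],3).tolist())
for n in("top","side"):
    f=viewer.grab_frame(n); cv2.imwrite(f"pics/{n}0.png",f["color"][:,:,::-1])
    print(n,f["fov_y"],f["cx"],f["cy"],np.round(f["R"],4).tolist(),np.round(f["t"],4).tolist())
E
```

```text
time_s 0.0
ee_pos [0.148, 0.607, 0.241]
orientation [[-0.971, 0.237, -0.0], [0.237, 0.971, -0.002], [-0.0, -0.002, -1.0]]
force [-1.206, -0.251, -0.212]
finger_gap 0.085
top 51.53541035138163 318.6717561467114 193.4869010952513 [[-0.0298, -0.9995, -0.0049], [-0.9782, 0.0302, -0.2056], [0.2056, -0.0013, -0.9786]] [-0.1498, 0.5565, 0.797]
side 53.746091970639434 317.3026234694262 196.28958623036257 [[0.9351, -0.3544, 0.0031], [-0.1823, -0.4887, -0.8532], [0.3039, 0.7972, -0.5216]] [-0.548, 0.0548, 0.8412]
```

View pics/top0.png

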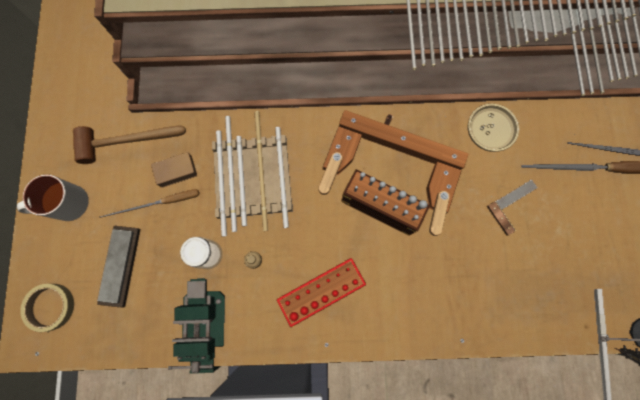

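View pics/side0.png

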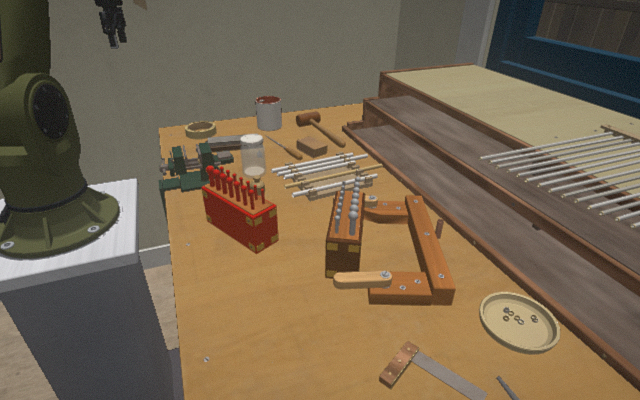

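The top view shows two crates: the dark one with steel punches at about (387,200) in the holder's mouth, and a red one at about (320,293). The dark crate with steel punches fits the description, and the red one is the look-alike to leave alone. The holder's fence runs from (342,115) to (467,157), and the buttons are at about (330,172) and (439,212). The jar is at (200,252) and the weight at (253,259). I'll confirm with an enlarged crop.

Run:
```python
import cv2
i=cv2.imread("pics/top0.png")[100:245,305:485]
cv2.imwrite("pics/crop1.png",cv2.resize(i,(720,580),interpolation=cv2.INTER_CUBIC))
```

```text
(no output)
```

View pics/crop1.png

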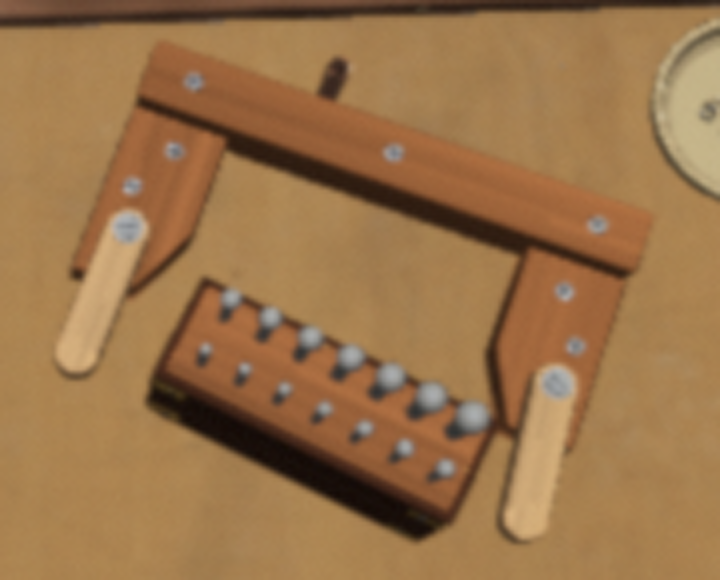

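The crop confirms the dark crate. Its top corners are at about (207,280), (155,372), (447,522) and (497,420). The screws are at (128,228) and (557,381), and the button ends near (75,372) and (523,537). The blank is behind the fence at (337,68).

```bash
cat > h.py <<'E'
import numpy as np
from cell import viewer,status
def ray(f,u,v,z):
    F=f["color"].shape[0]/2/np.tan(np.radians(f["fov_y"]/2)); R=np.array(f["R"]);t=np.array(f["t"])
    d=R.T@np.array([(u-f["cx"])/F,(v-f["cy"])/F,1]); c=-R.T@t
    return c+d*(z-c[2])/d[2]
def hold(f,pl,pr):  # from crop-coords of screws -> holder origin, R
    y=(pl-pr)[:2]; L=np.linalg.norm(y); y/=L; x=np.array([y[1],-y[0]])
    return (pl+pr)[:2]/2+.0445*x, np.array([x,y]).T, L
E
python3 - <<'E'
from h import *
f=viewer.grab_frame("top")
P=lambda u,v,z:ray(f,305+u/4,100+v/4,z)
pl,pr=P(128,228,.045),P(557,381,.045)
o,R,L=hold(f,pl,pr)
print("holder",o.round(4),"yaw",np.degrees(np.arctan2(R[1,0],R[0,0])).round(2),"pivotdist",L.round(4))
H=lambda p:(R.T@(p[:2]-o)*1000).round(1)
for n,u,v,z in [("fenceL",140,103,.04),("fenceR",633,272,.04),("BL",207,280,.086),("FL",155,372,.086),("FR",447,522,.086),("BR",497,420,.086),("tipL",75,373,.044),("tipR",523,538,.044),("cop",337,68,.041),]:
    p=P(u,v,z); print(n,p[:2].round(4),H(p))
c=np.mean([P(*q,.086) for q in((207,280),(155,372),(447,522),(497,420))],0)
d=P(207,280,.086)-P(497,420,.086)+P(155,372,.086)-P(447,522,.086)
print("crate",c,H(c),"yaw in holder",np.degrees(np.arctan2(*(R.T@d[:2]*[-1,1]))))
for n,u,v,z in[("redR",365,275,.086),("redtopR",352,262,.086),("redFR",289,325,.086),("jar",197,249,.099),("weight",253,257,.044)]:
    p=ray(f,u,v,z);print(n,p[:2].round(3),H(p))
E
```

```text
holder [ 0.6287 -0.3352] yaw -22.22 pivotdist 0.2382
fenceL [ 0.7047 -0.2176] [ 25.9 137.6]
fenceR [ 0.6013 -0.476 ] [  27.9 -140.7]
BL [ 0.5917 -0.2447] [-68.5  69.7]
FL [ 0.5452 -0.2166] [-122.2   78.2]
FR [ 0.466  -0.3559] [-142.8  -80.7]
BR [ 0.5157 -0.3845] [-86.  -88.4]
tipL [ 0.5547 -0.1773] [-128.2  118.2]
tipR [ 0.4613 -0.404 ] [-129. -127.]
cop [ 0.7212 -0.326 ] [82.1 43.5]
crate [ 0.5296387  -0.30041899  0.086     ] [-104.9   -5.3] yaw in holder -6.85409129885364
redR [ 0.384 -0.25 ] [-258.8  -14.1]
redtopR [ 0.409 -0.227] [-244.4   17.4]
redFR [ 0.297 -0.104] [-395.1   88.6]
jar [0.442 0.069] [-325.7  303.3]
weight [ 0.427 -0.029] [-302.5  206.8]
```

```bash
cat >> h.py <<'E'
from scipy.spatial.transform import Rotation as Rot
YAW=np.radians(-22.2); O=np.array([.6287,-.3352])+[-.0015*np.cos(YAW),-.0015*np.sin(YAW)]
HR=Rot.from_euler('z',YAW).as_matrix()
def w(hx,hy,z): return np.r_[O,0]+HR@np.array([hx,hy,z*1.])/[1000]*1 if 0 else np.r_[O,0]+HR@(np.array([hx,hy,z])/1000)
def go(targets):
    "targets: (hx,hy,z mm of fingertip point in holder frame, tilt deg, extra yaw deg) -> dr/offset from measured pose"
    s=status.read_state(); p0=np.array(s["ee_pos"]); R0=np.array(s["orientation"])
    tip=HR.T@(p0+.011*R0[:,2]-np.r_[O,0])*1000
    print("t",round(s["time_s"],2),"tip now",tip.round(1),"F",np.round(HR.T@np.array(s["force"]),1),"gap",round(s["finger_gap"],4))
    for hx,hy,z,a,yw in targets:
        Rt=HR@Rot.from_euler('z',yw,degrees=True).as_matrix()@np.diag([-1,1,-1.])@Rot.from_euler('y',-a,degrees=True).as_matrix()
        p=w(hx,hy,z)-.011*Rt[:,2]
        print((hx,hy,z,a,yw),"dr",np.degrees(Rot.from_matrix(R0.T@Rt).as_rotvec()).round(1).tolist(),"offset",(R0.T@(p-p0)*1000).round(0).tolist(),"world",p.round(3))
E
python3 - <<'E'
from h import *
tip=HR.T@(np.array([.5,.2,.24])-np.r_[O,0])*1000
go([(*tip[:2],240,10,0),(-165,-35,200,28,0),(-165,-35,9,28,0)])
E
```

```text
t 0.15 tip now [-799.1  690.7  230.6] F [ 0.4  0.4 -0.1] gap 0.0855
(np.float64(-319.8799333702899), np.float64(446.8978277267725), 240, 10, 0) dr [0.7, -10.0, 8.4] offset [-436.0, -311.0, -9.0] world [0.498 0.201 0.251]
(-165, -35, 200, 28, 0) dr [2.0, -27.9, 8.3] offset [-515.0, -810.0, 33.0] world [ 0.457 -0.303  0.21 ]
(-165, -35, 9, 28, 0) dr [2.0, -27.9, 8.3] offset [-515.0, -810.0, 224.0] world [ 0.457 -0.303  0.019]
```

```bash
python3 -m pendant '[{"dr":[0.7,-10,8.4],"offset":[-436,-311,-9],"jaw":0},{"dr":[0.7,-10,8.4],"offset":[-436,-311,-9],"jaw":0},{"dr":[0.7,-10,8.4],"offset":[-436,-311,-9],"jaw":0},{"dr":[0.7,-10,8.4],"offset":[-436,-311,-9],"jaw":0},{"dr":[0.7,-10,8.4],"offset":[-436,-311,-9],"jaw":0},{"dr":[0.7,-10,8.4],"offset":[-436,-311,-9],"jaw":0},{"dr":[0.7,-10,8.4],"offset":[-436,-311,-9],"jaw":0},{"dr":[0.7,-10,8.4],"offset":[-436,-311,-9],"jaw":0},{"dr":[0.7,-10,8.4],"offset":[-436,-311,-9],"jaw":0},{"dr":[0.7,-10,8.4],"offset":[-436,-311,-9],"jaw":0},{"dr":[0.7,-10,8.4],"offset":[-436,-311,-9],"jaw":0},{"dr":[0.7,-10,8.4],"offset":[-436,-311,-9],"jaw":0},{"dr":[0.7,-10,8.4],"offset":[-436,-311,-9],"jaw":0},{"dr":[0.7,-10,8.4],"offset":[-436,-311,-9],"jaw":0},{"dr":[0.7,-10,8.4],"offset":[-436,-311,-9],"jaw":0},{"dr":[0.7,-10,8.4],"offset":[-436,-311,-9],"jaw":0}]'; python3 -c "
from h import *
go([(-165,-35,170,28,0)])"
```

```text
time_s: 1.48
ee_pos: [0.4977, 0.2018, 0.251]
orientation: [[-0.912, 0.377, 0.16], [0.372, 0.926, -0.065], [-0.173, 0.001, -0.985]]
force: [-0.0, 0.0, -0.2]
finger_gap: 0.0425
grip_force: 0.0
t 1.48 tip now [-320.8  447.7  240.2] F [-0.   0.  -0.2] gap 0.0425
(-165, -35, 170, 28, 0) dr [0.0, -18.0, 0.0] offset [-138.0, -483.0, 96.0] world [ 0.457 -0.303  0.18 ]
```

```bash
python3 -m pendant '[{"dr":[0,-18,0],"offset":[-138,-483,96],"jaw":0},{"dr":[0,-18,0],"offset":[-138,-483,96],"jaw":0},{"dr":[0,-18,0],"offset":[-138,-483,96],"jaw":0},{"dr":[0,-18,0],"offset":[-138,-483,96],"jaw":0},{"dr":[0,-18,0],"offset":[-138,-483,96],"jaw":0},{"dr":[0,-18,0],"offset":[-138,-483,96],"jaw":0},{"dr":[0,-18,0],"offset":[-138,-483,96],"jaw":0},{"dr":[0,-18,0],"offset":[-138,-483,96],"jaw":0},{"dr":[0,-18,0],"offset":[-138,-483,96],"jaw":0},{"dr":[0,-18,0],"offset":[-138,-483,96],"jaw":0},{"dr":[0,-18,0],"offset":[-138,-483,96],"jaw":0},{"dr":[0,-18,0],"offset":[-138,-483,96],"jaw":0},{"dr":[0,-18,0],"offset":[-138,-483,96],"jaw":0},{"dr":[0,-18,0],"offset":[-138,-483,96],"jaw":0},{"dr":[0,-18,0],"offset":[-138,-483,96],"jaw":0},{"dr":[0,-18,0],"offset":[-138,-483,96],"jaw":0}]'; python3 -c "
from h import *
import cv2
go([(-165,-35,60,28,0),(-165,-35,10,28,0)])
a=[cv2.resize(viewer.grab_frame(n)['color'][y:y+240,x:x+320,::-1],None,fx=1.25,fy=1.25) for n,x,y in(('top',250,100),('side',170,100))]
cv2.imwrite('pics/p2.png',cv2.hconcat(a))"
```

```text
time_s: 2.82
ee_pos: [0.4603, -0.2896, 0.1819]
orientation: [[-0.819, 0.37, 0.437], [0.327, 0.929, -0.173], [-0.47, 0.001, -0.882]]
force: [1.7, 0.9, 0.8]
finger_gap: 0.0426
grip_force: 0.0
t 2.82 tip now [-166.5  -21.3  172.2] F [1.2 1.5 0.8] gap 0.0426
(-165, -35, 60, 28, 0) dr [0.3, 0.1, 0.4] offset [52.0, -14.0, 100.0] world [ 0.457 -0.303  0.07 ]
(-165, -35, 10, 28, 0) dr [0.3, 0.1, 0.4] offset [75.0, -14.0, 144.0] world [ 0.457 -0.303  0.02 ]
```

View pics/p2.png

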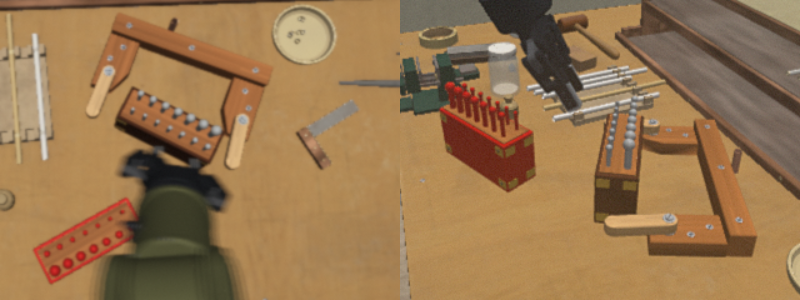

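The hand is at left (175,185), above the gap between the crates, with the red crate at (90,240) and the dark one at (170,125). I'll descend a little to the right, to keep clear of the red crate.

```bash
python3 -m pendant '[{"dr":[0,0,0],"offset":[5,-28,20],"jaw":0},{"dr":[0,0,0],"offset":[15,-28,40],"jaw":0},{"dr":[0,0,0],"offset":[25,-28,60],"jaw":0},{"dr":[0,0,0],"offset":[35,-28,80],"jaw":0},{"dr":[0,0,0],"offset":[46,-28,100],"jaw":0},{"dr":[0,0,0],"offset":[46,-28,100],"jaw":0},{"dr":[0,0,0],"offset":[46,-28,100],"jaw":0}]'; python3 -c "
from h import *
import cv2
go([(-159,-48,10,28,0),(-150,-48,10,28,0)])
a=[cv2.resize(viewer.grab_frame(n)['color'][y:y+240,x:x+320,::-1],None,fx=1.25,fy=1.25) for n,x,y in(('top',250,100),('side',170,100))]
cv2.imwrite('pics/p3.png',cv2.hconcat(a))"
```

```text
time_s: 3.5
ee_pos: [0.4494, -0.3211, 0.0826]
orientation: [[-0.827, 0.377, 0.417], [0.33, 0.926, -0.182], [-0.455, -0.013, -0.89]]
force: [-1.4, -0.3, -1.9]
finger_gap: 0.0429
grip_force: 0.0
t 3.5 tip now [-164.9  -54.8   72.9] F [-1.2 -0.8 -1.9] gap 0.0429
(-159, -48, 10, 28, 0) dr [-0.6, -0.9, 0.4] offset [24.0, 7.0, 59.0] world [ 0.457 -0.317  0.02 ]
(-150, -48, 10, 28, 0) dr [-0.6, -0.9, 0.4] offset [15.0, 7.0, 63.0] world [ 0.466 -0.32   0.02 ]
```

View pics/p3.png

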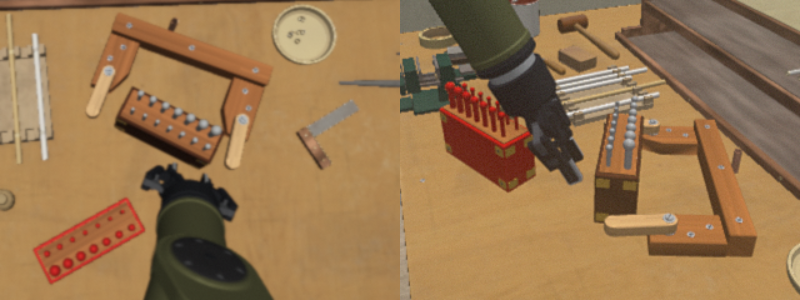

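The hand is clear of the red crate at (115,215), and the fingers are just behind the dark crate's front face. I'll continue down and then push.

```bash
python3 -m pendant '[{"dr":[0,0,0],"offset":[8,5,20],"jaw":0},{"dr":[0,0,0],"offset":[16,5,40],"jaw":0},{"dr":[0,0,0],"offset":[22,7,58],"jaw":0},{"dr":[0,0,0],"offset":[22,7,58],"jaw":0},{"dr":[0,0,0],"offset":[22,7,58],"jaw":0},{"dr":[0,0,0],"offset":[22,7,58],"jaw":0}]'; python3 -c "
from h import *
go([(-159,-40,10,28,0),(-100,-40,10,28,0),(-100,-20,10,28,0)])"
```

```text
time_s: 4.1
ee_pos: [0.4563, -0.3187, 0.0213]
orientation: [[-0.828, 0.378, 0.414], [0.332, 0.926, -0.182], [-0.452, -0.013, -0.892]]
force: [-0.3, -0.6, 0.4]
finger_gap: 0.0426
grip_force: 0.0
t 4.1 tip now [-159.4  -50.    11.4] F [-0.1 -0.7  0.4] gap 0.0426
(-159, -40, 10, 28, 0) dr [-0.7, -1.1, 0.3] offset [0.0, 10.0, 1.0] world [ 0.46 -0.31  0.02]
(-100, -40, 10, 28, 0) dr [-0.7, -1.1, 0.3] offset [-52.0, 10.0, 28.0] world [ 0.515 -0.332  0.02 ]
(-100, -20, 10, 28, 0) dr [-0.7, -1.1, 0.3] offset [-52.0, 30.0, 28.0] world [ 0.522 -0.313  0.02 ]
```

```bash
python3 -m pendant '[{"dr":[0,-1,0],"offset":[-2,0,1],"jaw":0},{"dr":[0,-1,0],"offset":[-4,0,2],"jaw":0},{"dr":[0,-1,0],"offset":[-6,0,3],"jaw":0},{"dr":[0,-1,0],"offset":[-8,0,4],"jaw":0},{"dr":[0,-1,0],"offset":[-10,0,5],"jaw":0},{"dr":[0,-1,0],"offset":[-12,0,6],"jaw":0},{"dr":[0,-1,0],"offset":[-14,0,7],"jaw":0},{"dr":[0,-1,0],"offset":[-16,0,8],"jaw":0},{"dr":[0,-1,0],"offset":[-18,0,9],"jaw":0},{"dr":[0,-1,0],"offset":[-20,0,10],"jaw":0},{"dr":[0,-1,0],"offset":[-22,0,11],"jaw":0},{"dr":[0,-1,0],"offset":[-24,0,12],"jaw":0},{"dr":[0,-1,0],"offset":[-26,0,13],"jaw":0},{"dr":[0,-1,0],"offset":[-26,0,13],"jaw":0}]'; python3 -c "
from h import *
import cv2
go([(-100,-10,10,28,0)])
i=viewer.grab_frame('top')['color'][100:245,305:485,::-1]
cv2.imwrite('pics/p4.png',cv2.resize(i,(720,580),interpolation=cv2.INTER_CUBIC))"
```

```text
time_s: 5.27
ee_pos: [0.481, -0.3309, 0.0197]
orientation: [[-0.821, 0.381, 0.426], [0.331, 0.924, -0.189], [-0.465, -0.014, -0.885]]
force: [-7.6, -0.8, 2.5]
finger_gap: 0.0426
grip_force: 3.2
t 5.27 tip now [-131.8  -51.9   10. ] F [-6.8 -3.6  2.5] gap 0.0426
(-100, -10, 10, 28, 0) dr [-0.8, -0.3, 0.2] offset [-28.0, 42.0, 14.0] world [ 0.526 -0.304  0.02 ]
```

View pics/p4.png

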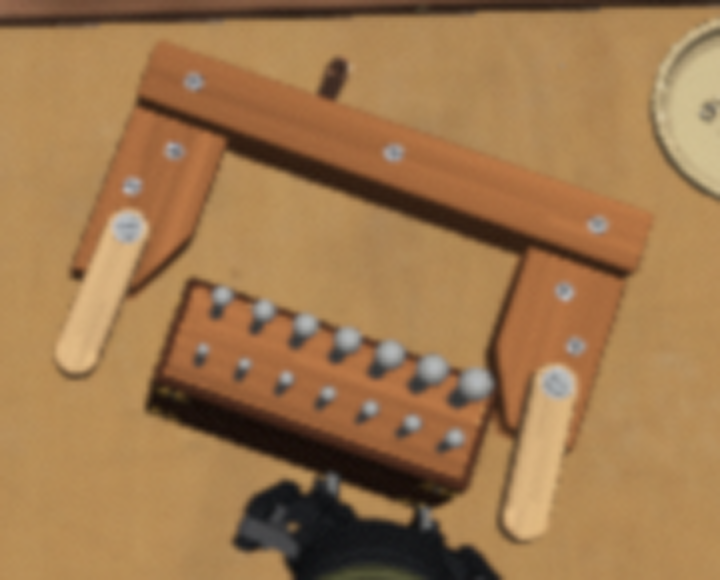

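The crate now lies square to the holder. Its top corners are at about (192,280), (152,382), (466,490) and (500,383). The fingers are touching its right half.

Run:
```python
from h import *
f=viewer.grab_frame("top")
q=[HR.T@(ray(f,305+u/4,100+v/4,.086)-np.r_[O,0])*1000 for u,v in((192,280),(152,382),(466,490),(500,383))]
print(np.round(q,1)); c=np.mean(q,0); d=q[0]-q[3]+q[1]-q[2]; print(c,np.degrees(np.arctan2(-d[0],d[1])))
go([(-141,-52,10,28,0),(-141,-3,10,28,0)])
```

```text
[[ -69.6   76.8   86. ]
 [-126.    78.    86. ]
 [-123.1  -84.5   86. ]
 [ -66.1  -84.2   86. ]]
[-96.18889374  -3.47307664  86.        ] 1.1237841335127268
t 5.37 tip now [-131.8  -51.9   10. ] F [-5.7 -3.1  2.2] gap 0.0432
(-141, -52, 10, 28, 0) dr [-0.8, -0.3, 0.2] offset [8.0, -0.0, -4.0] world [ 0.472 -0.328  0.02 ]
(-141, -3, 10, 28, 0) dr [-0.8, -0.3, 0.2] offset [8.0, 49.0, -5.0] world [ 0.491 -0.282  0.02 ]
```

```bash
python3 -m pendant '[{"dr":[-0.4,0,0],"offset":[4,0,-2],"jaw":0.4},{"dr":[-0.8,0,0],"offset":[8,5,-5],"jaw":0.4},{"dr":[-0.8,0,0],"offset":[8,25,-5],"jaw":0.4},{"dr":[-0.8,0,0],"offset":[8,40,-5],"jaw":0.4},{"dr":[-0.8,0,0],"offset":[8,50,-5],"jaw":0.4},{"dr":[-0.8,0,0],"offset":[6,50,-4],"jaw":0.4},{"dr":[-0.8,0,0],"offset":[4,50,-2],"jaw":0.4},{"dr":[-0.8,0,0],"offset":[1,50,0],"jaw":0.4},{"dr":[-0.8,0,0],"offset":[-2,50,1],"jaw":0.4},{"dr":[-0.8,0,0],"offset":[-5,50,3],"jaw":0.4},{"dr":[-0.8,0,0],"offset":[-8,50,4],"jaw":0.4},{"dr":[-0.8,0,0],"offset":[-11,50,6],"jaw":0.4},{"dr":[-0.8,0,0],"offset":[-14,50,7],"jaw":0.4},{"dr":[-0.8,0,0],"offset":[-17,50,9],"jaw":0.4},{"dr":[-0.8,0,0],"offset":[-20,50,10],"jaw":0.4},{"dr":[-0.8,0,0],"offset":[-23,50,12],"jaw":0.4},{"dr":[-0.8,0,0],"offset":[-26,50,13],"jaw":0.4},{"dr":[-0.8,0,0],"offset":[-29,50,15],"jaw":0.4},{"dr":[-0.8,0,0],"offset":[-32,50,16],"jaw":0.4},{"dr":[-0.8,0,0],"offset":[-35,50,18],"jaw":0.4}]'; python3 -c "
from h import *
go([(-70,-3,10,28,0)])"
```

```text
time_s: 7.03
ee_pos: [0.5358, -0.2992, 0.0186]
orientation: [[-0.821, 0.375, 0.43], [0.332, 0.927, -0.174], [-0.464, 0.0, -0.886]]
force: [-8.1, 3.7, -0.5]
finger_gap: 0.0599
grip_force: 3.8
t 7.03 tip now [-93.   -1.8   8.9] F [-8.9  0.3 -0.5] gap 0.0599
(-70, -3, 10, 28, 0) dr [0.1, -0.4, 0.2] offset [-21.0, -1.0, 10.0] world [ 0.557 -0.309  0.02 ]
```

```bash
python3 -m pendant '[{"dr":[0,0,0],"offset":[-3,0,1],"jaw":0.4},{"dr":[0,0,0],"offset":[-6,0,2],"jaw":0.4},{"dr":[0,0,0],"offset":[-9,0,4],"jaw":0.4},{"dr":[0,0,0],"offset":[-12,0,5],"jaw":0.4},{"dr":[0,0,0],"offset":[-15,0,7],"jaw":0.4},{"dr":[0,0,0],"offset":[-18,0,8],"jaw":0.4},{"dr":[0,0,0],"offset":[-21,0,10],"jaw":0.4},{"dr":[0,0,0],"offset":[-24,0,11],"jaw":0.4},{"dr":[0,0,0],"offset":[-27,0,13],"jaw":0.4},{"dr":[0,0,0],"offset":[-30,0,14],"jaw":0.4},{"dr":[0,0,0],"offset":[-32,0,15],"jaw":0.4}]'; python3 -c "
from h import *
import cv2
go([(-36,-2,10,28,0)])
i=viewer.grab_frame('top')['color'][100:245,305:485,::-1]
cv2.imwrite('pics/p5.png',cv2.resize(i,(720,580),interpolation=cv2.INTER_CUBIC))"
```

```text
time_s: 7.95
ee_pos: [0.569, -0.3127, 0.0204]
orientation: [[-0.821, 0.375, 0.431], [0.332, 0.927, -0.174], [-0.465, 0.0, -0.885]]
force: [-5.1, 2.9, -2.4]
finger_gap: 0.0597
grip_force: 2.7
t 7.95 tip now [-57.2  -1.7  10.6] F [-5.8  0.7 -2.4] gap 0.0597
(-36, -2, 10, 28, 0) dr [0.1, -0.3, 0.2] offset [-18.0, -0.0, 10.0] world [ 0.588 -0.321  0.02 ]
```

View pics/p5.png

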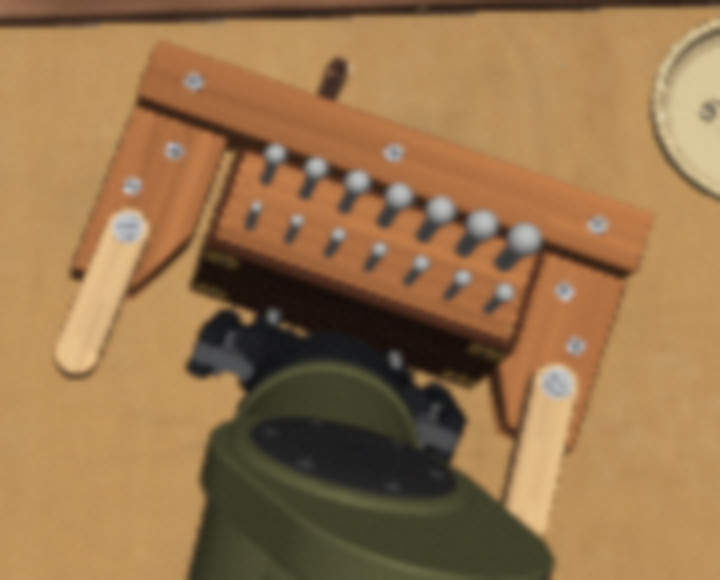

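The crate is between the cheeks and square, with its top back edge from about (238,150) to (535,252) and roughly 20 mm still to go. I'll push on and watch the force.

```bash
python3 -m pendant '[{"dr":[0,0,0],"offset":[-2,0,1],"jaw":0.4},{"dr":[0,0,0],"offset":[-4,0,2],"jaw":0.4},{"dr":[0,0,0],"offset":[-6,0,3],"jaw":0.4},{"dr":[0,0,0],"offset":[-8,0,4],"jaw":0.4},{"dr":[0,0,0],"offset":[-10,0,5],"jaw":0.4},{"dr":[0,0,0],"offset":[-12,0,6],"jaw":0.4},{"dr":[0,0,0],"offset":[-14,0,7],"jaw":0.4},{"dr":[0,0,0],"offset":[-15,0,8],"jaw":0.4}]'; python3 -c "
from h import *
go([(-36,-2,10,28,0)])"
```

```text
time_s: 8.67
ee_pos: [0.5851, -0.3189, 0.0207]
orientation: [[-0.821, 0.374, 0.432], [0.331, 0.927, -0.174], [-0.465, -0.0, -0.885]]
force: [-5.5, 2.2, -2.4]
finger_gap: 0.0598
grip_force: 2.7
t 8.67 tip now [-39.9  -1.4  10.9] F [-5.9 -0.1 -2.4] gap 0.0598
(-36, -2, 10, 28, 0) dr [0.1, -0.3, 0.2] offset [-3.0, -1.0, 3.0] world [ 0.588 -0.321  0.02 ]
```

```bash
python3 -m pendant '[{"dr":[0,0,0],"offset":[-1,0,0.5],"jaw":0.4},{"dr":[0,0,0],"offset":[-2,0,1],"jaw":0.4},{"dr":[0,0,0],"offset":[-3,0,1.5],"jaw":0.4},{"dr":[0,0,0],"offset":[-4,0,2],"jaw":0.4},{"dr":[0,0,0],"offset":[-4,0,2],"jaw":0.4}]'; python3 -c "
from h import *
import cv2
go([(-36,-2,10,28,0)])
i=viewer.grab_frame('top')['color'][100:245,305:485,::-1]
cv2.imwrite('pics/p6.png',cv2.resize(i,(720,580),interpolation=cv2.INTER_CUBIC))"
```

```text
time_s: 9.08
ee_pos: [0.5893, -0.3205, 0.0207]
orientation: [[-0.821, 0.374, 0.432], [0.331, 0.927, -0.174], [-0.465, -0.0, -0.885]]
force: [-4.8, 0.7, -3.4]
finger_gap: 0.0599
grip_force: 2.4
t 9.08 tip now [-35.4  -1.3  11. ] F [-4.7 -1.2 -3.4] gap 0.0599
(-36, -2, 10, 28, 0) dr [0.1, -0.3, 0.2] offset [1.0, -1.0, 1.0] world [ 0.588 -0.321  0.02 ]
```

View pics/p6.png

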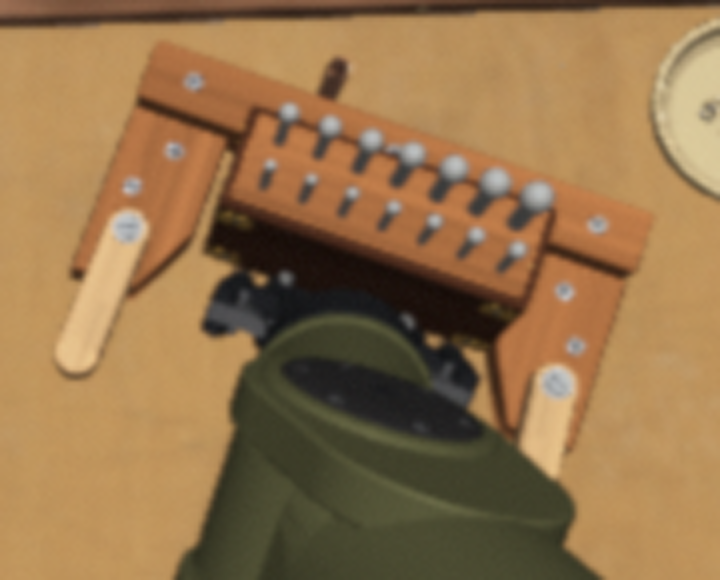

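The crate is nearly home, with its front top edge from about (230,198) to (522,302). The force is still only sliding friction, so I'll push on until it meets the fence.

```bash
python3 -m pendant '[{"dr":[0,0,0],"offset":[-1,0,0.5],"jaw":0.4},{"dr":[0,0,0],"offset":[-2,0,1],"jaw":0.4},{"dr":[0,0,0],"offset":[-3,0,1.5],"jaw":0.4},{"dr":[0,0,0],"offset":[-3,0,1.5],"jaw":0.4}]'; python3 -c "
from h import *
f=viewer.grab_frame('top')
for u,v in((230,198),(522,302)): print(HR.T@(ray(f,305+u/4,100+v/4,.086)-np.r_[O,0])*1000)
go([(-36,-2,10,28,0)])"
```

```text
time_s: 9.47
ee_pos: [0.5907, -0.3207, 0.0196]
orientation: [[-0.822, 0.375, 0.429], [0.333, 0.927, -0.172], [-0.462, 0.001, -0.887]]
force: [-10.0, 4.3, -3.7]
finger_gap: 0.0596
grip_force: 5.1
[-22.14501674  73.14616534  86.        ]
[-22.59918634 -82.10975497  86.        ]
t 9.52 tip now [-34.1  -0.9   9.8] F [-10.9   0.4  -4.2] gap 0.0598
(-36, -2, 10, 28, 0) dr [0.1, -0.5, 0.2] offset [2.0, -1.0, -1.0] world [ 0.588 -0.321  0.02 ]
```

```bash
python3 -m pendant '[{"dr":[0,0,0],"offset":[-1.5,0,0.7],"jaw":0.4},{"dr":[0,0,0],"offset":[-3,0,1],"jaw":0.4},{"dr":[0,0,0],"offset":[-4,0,1.5],"jaw":0.4},{"dr":[0,0,0],"offset":[-4,0,1.5],"jaw":0.4}]'; python3 -c "
from h import *
go([(-36,-2,10,28,0)])"
```

```text
time_s: 9.85
ee_pos: [0.5913, -0.3208, 0.0188]
orientation: [[-0.824, 0.375, 0.425], [0.334, 0.927, -0.171], [-0.458, 0.001, -0.889]]
force: [-23.3, 9.3, 2.5]
finger_gap: 0.0599
grip_force: 12.4
t 9.85 tip now [-33.5  -0.8   9. ] F [-25.1  -0.2   2.5] gap 0.0599
(-36, -2, 10, 28, 0) dr [0.1, -0.8, 0.1] offset [2.0, -1.0, -2.0] world [ 0.588 -0.321  0.02 ]
```

The crate is home against the fence: the force has risen to 25 N and forward motion has stopped. I'll back off, rise, and go outside the left button.

```bash
python3 -m pendant '[{"dr":[0,0,0],"offset":[8,0,-4],"jaw":0.4},{"dr":[0,0,0],"offset":[22,0,-11],"jaw":0.2},{"dr":[0,0,0],"offset":[40,0,-20],"jaw":-0.5},{"dr":[0,0,0],"offset":[45,0,-23],"jaw":-1},{"dr":[0,0,0],"offset":[29,0,-54],"jaw":-1},{"dr":[0,0,0],"offset":[10,0,-90],"jaw":-1},{"dr":[0,0,0],"offset":[10,0,-90],"jaw":-1},{"dr":[0,0,0],"offset":[10,0,-90],"jaw":-1}]'; python3 -c "
from h import *
go([(-105,178,80,15,0),(-105,178,33,15,0)])"
```

```text
time_s: 10.52
ee_pos: [0.5539, -0.305, 0.1022]
orientation: [[-0.817, 0.373, 0.441], [0.328, 0.928, -0.178], [-0.475, -0.001, -0.88]]
force: [-0.2, -0.6, -0.1]
finger_gap: -0.0003
grip_force: 0.0
t 10.52 tip now [-73.9  -0.3  92.5] F [ 0.1 -0.6 -0.1] gap -0.0003
(-105, 178, 80, 15, 0) dr [0.1, 13.4, 0.3] offset [30.0, 178.0, -3.0] world [ 0.595 -0.129  0.091]
(-105, 178, 33, 15, 0) dr [0.1, 13.4, 0.3] offset [52.0, 178.0, 38.0] world [ 0.595 -0.129  0.044]
```

```bash
python3 -m pendant '[{"dr":[0,3,0],"offset":[15,30,-3],"jaw":-1},{"dr":[0,7,0],"offset":[30,70,-3],"jaw":-1},{"dr":[0,13.4,0],"offset":[30,110,-3],"jaw":-1},{"dr":[0,13.4,0],"offset":[30,150,-3],"jaw":-1},{"dr":[0,13.4,0],"offset":[30,178,-3],"jaw":-1},{"dr":[0,13.4,0],"offset":[30,178,-3],"jaw":-1},{"dr":[0,13.4,0],"offset":[38,178,15],"jaw":-1},{"dr":[0,13.4,0],"offset":[52,178,38],"jaw":-1},{"dr":[0,13.4,0],"offset":[52,178,38],"jaw":-1},{"dr":[0,13.4,0],"offset":[52,178,38],"jaw":-1}]'; python3 -c "
from h import *
go([(-110,145,33,15,0),(-113,109,33,15,0),(-99,76,33,15,0),(-80,60,33,15,0),(-70,55,33,15,0)])"
```

```text
time_s: 11.35
ee_pos: [0.5904, -0.1284, 0.0384]
orientation: [[-0.899, 0.373, 0.23], [0.361, 0.928, -0.093], [-0.248, -0.001, -0.969]]
force: [0.3, -0.5, 0.5]
finger_gap: -0.0002
grip_force: 0.0
t 11.35 tip now [-109.4  177.    27.7] F [ 0.5 -0.3  0.5] gap -0.0002
(-110, 145, 33, 15, 0) dr [0.0, -0.6, 0.3] offset [-0.0, -32.0, -5.0] world [ 0.578 -0.158  0.044]
(-113, 109, 33, 15, 0) dr [0.0, -0.6, 0.3] offset [3.0, -68.0, -6.0] world [ 0.561 -0.19   0.044]
(-99, 76, 33, 15, 0) dr [0.0, -0.6, 0.3] offset [-11.0, -101.0, -3.0] world [ 0.562 -0.226  0.044]
(-80, 60, 33, 15, 0) dr [0.0, -0.6, 0.3] offset [-29.0, -117.0, 2.0] world [ 0.573 -0.248  0.044]
(-70, 55, 33, 15, 0) dr [0.0, -0.6, 0.3] offset [-39.0, -122.0, 5.0] world [ 0.581 -0.256  0.044]
```

```bash
python3 -m pendant '[{"dr":[0,0,0],"offset":[0,-10,-3],"jaw":-1},{"dr":[0,0,0],"offset":[0,-20,-5],"jaw":-1},{"dr":[0,0,0],"offset":[0,-32,-5],"jaw":-1},{"dr":[0,0,0],"offset":[1,-44,-5],"jaw":-1},{"dr":[0,0,0],"offset":[2,-56,-5],"jaw":-1},{"dr":[0,0,0],"offset":[3,-68,-5],"jaw":-1},{"dr":[0,0,0],"offset":[-1,-78,-4],"jaw":-1},{"dr":[0,0,0],"offset":[-6,-90,-4],"jaw":-1},{"dr":[0,0,0],"offset":[-11,-101,-3],"jaw":-1},{"dr":[0,0,0],"offset":[-20,-110,-1],"jaw":-1},{"dr":[0,0,0],"offset":[-29,-117,2],"jaw":-1},{"dr":[0,0,0],"offset":[-34,-120,3],"jaw":-1},{"dr":[0,0,0],"offset":[-34,-120,3],"jaw":-1}]'; python3 -c "
from h import *
import cv2
go([(-70,55,33,15,0),(-64,54,33,15,0)])
a=[cv2.resize(viewer.grab_frame(n)['color'][y:y+160,x:x+220,::-1],None,fx=1.8,fy=1.8) for n,x,y in(('top',290,100),('side',280,160))]
cv2.imwrite('pics/p7.png',cv2.hconcat(a))"
```

```text
time_s: 12.43
ee_pos: [0.5769, -0.2545, 0.0447]
orientation: [[-0.897, 0.376, 0.231], [0.364, 0.927, -0.095], [-0.25, -0.001, -0.968]]
force: [0.2, 0.5, -0.3]
finger_gap: 0.0001
grip_force: 0.0
t 12.43 tip now [-74.2  55.1  34.1] F [ 0.   0.6 -0.3] gap 0.0001
(-70, 55, 33, 15, 0) dr [-0.0, -0.5, 0.1] offset [-4.0, -0.0, 2.0] world [ 0.581 -0.256  0.044]
(-64, 54, 33, 15, 0) dr [-0.0, -0.5, 0.1] offset [-9.0, -1.0, 4.0] world [ 0.586 -0.259  0.044]
```

View pics/p7.png

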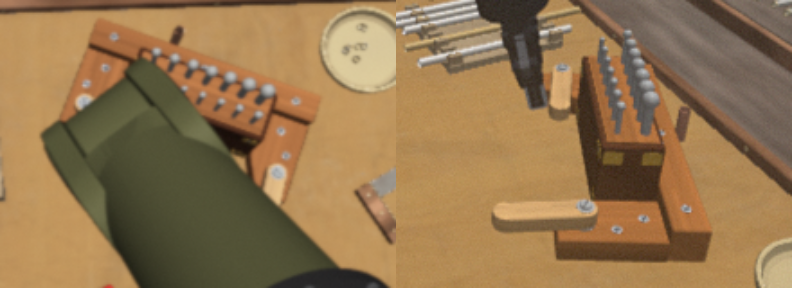

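In the side view at (560,88), the left button has swung nearly across. I'll push it gently on to its stop.

```bash
python3 -m pendant '[{"dr":[0,0,0],"offset":[-2,0,1],"jaw":-1},{"dr":[0,0,0],"offset":[-4,0,1],"jaw":-1},{"dr":[0,0,0],"offset":[-6,0,2],"jaw":-1},{"dr":[0,0,0],"offset":[-8,0,2],"jaw":-1},{"dr":[0,0,0],"offset":[-9,0,2.5],"jaw":-1},{"dr":[0,0,0],"offset":[-9,0,2.5],"jaw":-1}]'; python3 -c "
from h import *
go([(-64,54,33,15,0)])"
```

```text
time_s: 13.03
ee_pos: [0.5865, -0.2556, 0.045]
orientation: [[-0.898, 0.373, 0.233], [0.361, 0.928, -0.093], [-0.251, 0.0, -0.968]]
force: [-0.7, -0.8, -0.3]
finger_gap: -0.0
grip_force: 0.2
t 13.03 tip now [-64.9  57.8  34.3] F [-0.4 -1.  -0.3] gap -0.0
(-64, 54, 33, 15, 0) dr [0.1, -0.5, 0.3] offset [-0.0, -4.0, 1.0] world [ 0.586 -0.259  0.044]
```

```bash
python3 -m pendant '[{"dr":[0,0,0],"offset":[-1,-1,0.3],"jaw":-1},{"dr":[0,0,0],"offset":[-2,-2,0.5],"jaw":-1},{"dr":[0,0,0],"offset":[-3,-2,0.8],"jaw":-1},{"dr":[0,0,0],"offset":[-4,-2,1],"jaw":-1},{"dr":[0,0,0],"offset":[-4,-2,1],"jaw":-1}]'; python3 -c "
from h import *
go([(-64,54,33,15,0)])"
```

```text
time_s: 13.45
ee_pos: [0.5873, -0.2564, 0.0446]
orientation: [[-0.9, 0.371, 0.229], [0.36, 0.929, -0.091], [-0.246, 0.001, -0.969]]
force: [-10.5, 7.3, 8.1]
finger_gap: 0.0001
grip_force: 6.3
t 13.45 tip now [-63.9  57.4  33.9] F [-12.5   2.8   8.1] gap 0.0001
(-64, 54, 33, 15, 0) dr [0.2, -0.7, 0.4] offset [1.0, -3.0, 1.0] world [ 0.586 -0.259  0.044]
```

The left button is on its stop. Next is the right one.

```bash
python3 -m pendant '[{"dr":[0,0,0],"offset":[8,0,-2],"jaw":-1},{"dr":[0,0,0],"offset":[22,0,-6],"jaw":-1},{"dr":[0,0,0],"offset":[40,0,-12],"jaw":-1},{"dr":[0,0,0],"offset":[30,0,-45],"jaw":-1},{"dr":[0,0,0],"offset":[20,-20,-75],"jaw":-1},{"dr":[0,0,0],"offset":[20,-60,-80],"jaw":-1},{"dr":[0,0,0],"offset":[20,-100,-80],"jaw":-1},{"dr":[0,0,0],"offset":[20,-140,-80],"jaw":-1},{"dr":[0,0,0],"offset":[20,-180,-80],"jaw":-1},{"dr":[0,0,0],"offset":[20,-220,-80],"jaw":-1},{"dr":[0,0,0],"offset":[20,-245,-80],"jaw":-1},{"dr":[0,0,0],"offset":[20,-245,-80],"jaw":-1},{"dr":[0,0,0],"offset":[20,-245,-80],"jaw":-1}]'; python3 -c "
from h import *
go([(-105,-186,60,15,0),(-105,-186,33,15,0)])"
```

```text
time_s: 14.53
ee_pos: [0.4598, -0.4738, 0.1169]
orientation: [[-0.896, 0.377, 0.232], [0.365, 0.926, -0.094], [-0.251, 0.0, -0.968]]
force: [0.1, 0.5, -0.3]
finger_gap: 0.0003
grip_force: 0.0
t 14.53 tip now [ -99.8 -192.2  106.3] F [-0.1  0.5 -0.3] gap 0.0003
(-105, -186, 60, 15, 0) dr [0.0, -0.5, 0.0] offset [17.0, 6.0, 43.0] world [ 0.457 -0.466  0.071]
(-105, -186, 33, 15, 0) dr [0.0, -0.5, 0.0] offset [24.0, 6.0, 70.0] world [ 0.457 -0.466  0.044]
```

```bash
python3 -m pendant '[{"dr":[0,0,0],"offset":[8,6,20],"jaw":-1},{"dr":[0,0,0],"offset":[17,6,43],"jaw":-1},{"dr":[0,0,0],"offset":[24,6,68],"jaw":-1},{"dr":[0,0,0],"offset":[24,6,68],"jaw":-1},{"dr":[0,0,0],"offset":[24,6,68],"jaw":-1}]'; python3 -c "
from h import *
go([(-110,-145,33,15,0),(-113,-109,33,15,0),(-99,-76,33,15,0),(-80,-60,33,15,0),(-70,-57,33,15,0)])"
```

```text
time_s: 14.95
ee_pos: [0.4583, -0.4619, 0.0453]
orientation: [[-0.899, 0.371, 0.232], [0.359, 0.929, -0.091], [-0.249, 0.001, -0.968]]
force: [-0.1, 1.1, 0.9]
finger_gap: 0.0002
grip_force: 0.0
t 14.95 tip now [-105.7 -181.7   34.6] F [-0.5  0.9  0.9] gap 0.0002
(-110, -145, 33, 15, 0) dr [0.2, -0.6, 0.4] offset [4.0, 37.0, 1.0] world [ 0.468 -0.426  0.044]
(-113, -109, 33, 15, 0) dr [0.2, -0.6, 0.4] offset [7.0, 73.0, -0.0] world [ 0.479 -0.392  0.044]
(-99, -76, 33, 15, 0) dr [0.2, -0.6, 0.4] offset [-7.0, 106.0, 4.0] world [ 0.504 -0.367  0.044]
(-80, -60, 33, 15, 0) dr [0.2, -0.6, 0.4] offset [-25.0, 122.0, 8.0] world [ 0.528 -0.359  0.044]
(-70, -57, 33, 15, 0) dr [0.2, -0.6, 0.4] offset [-35.0, 124.0, 11.0] world [ 0.538 -0.36   0.044]
```

```bash
python3 -m pendant '[{"dr":[0,0,0],"offset":[2,12,0],"jaw":-1},{"dr":[0,0,0],"offset":[4,24,1],"jaw":-1},{"dr":[0,0,0],"offset":[4,37,1],"jaw":-1},{"dr":[0,0,0],"offset":[5,49,0],"jaw":-1},{"dr":[0,0,0],"offset":[6,61,0],"jaw":-1},{"dr":[0,0,0],"offset":[7,73,0],"jaw":-1},{"dr":[0,0,0],"offset":[3,84,1],"jaw":-1},{"dr":[0,0,0],"offset":[-2,95,3],"jaw":-1},{"dr":[0,0,0],"offset":[-7,106,4],"jaw":-1},{"dr":[0,0,0],"offset":[-16,115,6],"jaw":-1},{"dr":[0,0,0],"offset":[-25,122,8],"jaw":-1},{"dr":[0,0,0],"offset":[-32,124,10],"jaw":-1},{"dr":[0,0,0],"offset":[-36,124,11],"jaw":-1},{"dr":[0,0,0],"offset":[-39,124,12],"jaw":-1},{"dr":[0,0,0],"offset":[-41,124,12],"jaw":-1},{"dr":[0,0,0],"offset":[-41,124,12],"jaw":-1}]'; python3 -c "
from h import *
go([(-63,-57,33,15,0)])"
```

```text
time_s: 16.28
ee_pos: [0.5425, -0.3633, 0.0435]
orientation: [[-0.899, 0.373, 0.23], [0.361, 0.928, -0.091], [-0.247, 0.001, -0.969]]
force: [-5.0, 5.8, 4.2]
finger_gap: 0.0001
grip_force: 3.3
t 16.28 tip now [-65.  -58.5  32.8] F [-6.8  3.5  4.2] gap 0.0001
(-63, -57, 33, 15, 0) dr [0.1, -0.7, 0.3] offset [-2.0, 2.0, 0.0] world [ 0.545 -0.363  0.044]
```

Force is already 7 N at the stop, so one small extra push, then I'll draw clear and check.

```bash
python3 -m pendant '[{"dr":[0,0,0],"offset":[-2,0,0.5],"jaw":-1},{"dr":[0,0,0],"offset":[-2.5,0,0.5],"jaw":-1},{"dr":[0,0,0],"offset":[-2.5,0,0.5],"jaw":-1}]'; python3 -m pendant '[{"dr":[0,0,0],"offset":[8,0,-2],"jaw":-1},{"dr":[0,0,0],"offset":[22,0,-6],"jaw":-1},{"dr":[0,0,0],"offset":[40,0,-12],"jaw":-1},{"dr":[0,0,0],"offset":[40,0,-45],"jaw":-1},{"dr":[0,0,0],"offset":[60,0,-85],"jaw":-1},{"dr":[0,0,0],"offset":[80,-20,-125],"jaw":-1},{"dr":[0,0,0],"offset":[90,-55,-160],"jaw":-1},{"dr":[0,0,0],"offset":[90,-95,-160],"jaw":-1},{"dr":[0,0,0],"offset":[90,-135,-160],"jaw":-1},{"dr":[0,0,0],"offset":[90,-175,-160],"jaw":-1},{"dr":[0,0,0],"offset":[90,-200,-160],"jaw":-1},{"dr":[0,0,0],"offset":[90,-200,-160],"jaw":-1},{"dr":[0,0,0],"offset":[90,-200,-160],"jaw":-1},{"dr":[0,0,0],"offset":[90,-200,-160],"jaw":-1}]'; python3 -c "
from h import *
import cv2
go([])
a=[cv2.resize(viewer.grab_frame(n)['color'][y:y+160,x:x+220,::-1],None,fx=1.8,fy=1.8) for n,x,y in(('top',290,100),('side',280,160))]
cv2.imwrite('pics/p8.png',cv2.hconcat(a))"
```

```text
time_s: 16.53
ee_pos: [0.5428, -0.3635, 0.0431]
orientation: [[-0.9, 0.373, 0.226], [0.362, 0.928, -0.09], [-0.244, 0.001, -0.97]]
force: [-11.3, 8.7, 8.9]
finger_gap: 0.0003
grip_force: 6.9
time_s: 17.7
ee_pos: [0.3532, -0.5035, 0.1765]
orientation: [[-0.898, 0.374, 0.233], [0.362, 0.927, -0.093], [-0.251, 0.001, -0.968]]
force: [-0.1, -0.2, -0.0]
finger_gap: 0.0003
grip_force: 0.0
t 17.7 tip now [-187.2 -259.9  165.9] F [-0.1 -0.3 -0. ] gap 0.0003
```

View pics/p8.png

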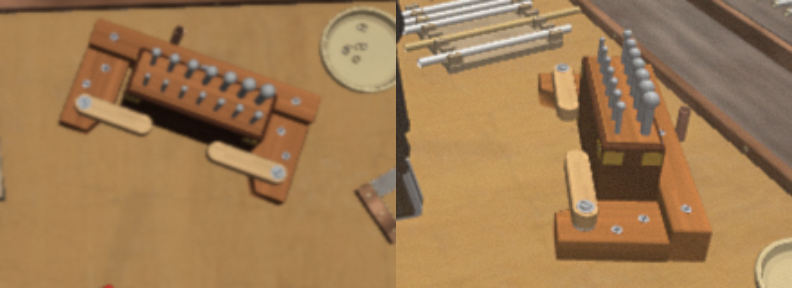

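The picture shows both buttons lying across the crate's front: left from (84,103) to (150,128), right from (278,172) to (210,147). Both are within about 1° of the line between the screws. The crate is square against the fence, the copper blank is still standing, and the hand is clear.

```bash
python3 -c "
from cell import arm
print(arm.close_job())"
```

```text
the job is handed in; nothing more can be done
None
```

The job is handed in, with no verdict returned: the crate was pushed home against the rear fence, both turn-buttons look shut to within about 1° in the last picture, and the hand was drawn clear; I did not check the jar and brass weight in a final picture.

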